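Shut the open specimen drawer to free the interlocked one

TASK

One drawer of the small grey three-drawer chest on the bench has been left standing open, and the chest's interlock lets only one drawer out at a time. Push the open drawer fully home, then pull the drawer with the straight bar handle out to its stop, and leave it open with the one you pushed in still shut.

Things in the scene. Friction and masses are not known exactly. Their poses are not given: they have to be found in the camera images.
- ajar_drawer (a joint): How far the drawer that was left open is out, m: 0 = fully home (front flush with its neighbours), 0.085 = at its stop; it starts 0.05 to 0.08. Slides with 1 to 2 N and stays where left; no spring or catch. The chest: grey, 160 mm deep, 240 wide, 94 high, turned to face the robot by 0.04 to 0.32 rad, three equal drawers side by side 75 mm apart; which drawer is in which place varies.
- ajar_knob (a point): Centre of the outer end of the round steel knob of the drawer left open: 28 mm diameter, axis level, sticking 43 mm out of the front, 66 mm above the bench. +x points into the chest (shuts the drawer), +z up. Fronts are 73 mm wide, 26 to 83 mm above the bench. A second drawer has the same knob but is shut and not needed.
- bar_drawer (a joint): How far the drawer with the bar handle is out, m: 0 = shut, 0.085 = out to its stop. While another drawer is out the interlock blocks it after about 1 to 2 mm. Once free it slides with about 1 to 4 N and stays where it is left. A microscope, 0.37 m tall, stands to the right of the chest (x 0.4 to 0.62, y -0.6 to -0.42): come to the handles from above or from the left, not across it.
- bar_grip (a point): Middle of the level steel bar handle of bar_drawer, 66 mm above the bench. The bar is 11 mm thick and 67 mm long along this point's y; its centre line is 40 mm in front of the drawer front (34 mm free between them); two 8 mm posts hold it, 22 mm either side of the middle. +x points into the chest (pull along -x to open), +z up.

How it is judged:
On the way, in this order (a step that is already met when the one before it is completed fails the run):
1. the drawer that was left open is fully home while the bar-handled drawer is still shut (value of joint ajar_drawer below 0.004 m and value of joint bar_drawer below 0.006 m), for 0.2 s.
2. the bar-handled drawer is out to its stop (value of joint bar_drawer above 0.073 m), for 0.2 s.
At the end, for the whole second after the job is handed in: The drawer that was left open is shut (within 10 mm), the bar-handled drawer is out to its stop (at least 70 mm of its 85 mm) and at rest (value of joint ajar_drawer below 0.01 m and value of joint bar_drawer above 0.07 m and velocity of joint bar_drawer below 0.01 m/s); the robot touches nothing.
It also fails if it takes over 42 s, if anything falls off the work surface, if the arm or the gripper's body presses on something with over 40 N, if the wrist force passes 120 N, or if a joint passes its speed limit or range.

ROBOT

A 6-joint arm with a two-finger parallel gripper is mounted at the origin on a cart in front of the work surface, level with it; the furniture and walls round the work are solid. World frame = base frame: x ahead of the robot, y to its left, z up, the work surface at z = 0. Lengths are in m, angles in rad, forces in N, time in s.
With the tool pointing down it reaches from about 0.225 to 0.875 m from the base axis. Payload 3.4 kg.
Tool frame: the origin (TCP) lies at the very end of the fingers, on their centre line; the grasp point (between the pads) lies behind it (manip.tcp_to_grasp is the z of the grasp point in the tool frame, in m); z points along the fingers, y is the direction in which the jaws open and shut (so a half turn about z gives the same grasp; the last joint's range is limited). The gripper opens to 85 mm and grips with 20 to 120 N. Pads are 22 mm wide; open, the fingers measure 114 mm over their backs; the gripper's body (76 mm by 85 mm) begins 54 mm behind the grasp point. The pads swing forward as they close: fully open they stand 13 mm farther back than shut.
Start: joints at [1.178, 0.276, 1.505, -0, 1.361, -0.121], TCP at [0.154, 0.554, 0.231] pointing down, gripper open.
Joint ranges: [-2.89, 2.89], [-0.75, 2.08], [0.22, 2.7], [-1.18, 4.32], [0.11, 2.71], [-2.7, 2.7]. Speed limits (rad/s): [2.57, 2.57, 3.14, 3.14, 3.14, 3.14].

INTERFACE

Orientations are given as a unit quaternion [w, x, y, z].
In Python, from rig import manip, eyes gives the robot as it stands.
- The arm moves only by the tool servo_tool, never from a script. Its argument "increments" is a list of rows, each an object with "slide": the shift along the tool's x, y, z in m, a list of three; "spin": the turn about the tool's z in degrees. A call has 1 to 8 rows; each row shifts and turns the commanded pose from where the row before left it, along the tool's axes as they then stand; what a row does not reach is not made up. A row lasts 1/10 s, in which the tool goes at most 50 mm and 8.59 degrees, less where a joint would pass 70% of its speed; a pose out of reach is approached as far as the arm can. A call is refused whole if a number of a shift passes 0.05 or a number of a turn 8.59, either way. A call with a gripper value outside its range is refused whole. "hand" is the opening, from 0 (shut) to 1 (fully open), set as the call begins (left out, the last holds). The fingers move at their own pace and stop on an object; "newtons" is the grip in N (left out, the last holds). Time passes only in rows, so rows that do not move let the fingers close. It gives the time, the measured TCP pose, the force and the opening at its end, in the units of the state.
- manip.get_state(): the state, without advancing time (a new reading comes with each control period).
- eyes.get_image(name): name is "side" or "top"; returns the picture (384x512x3 uint8, blue, green, red); there is no depth.
- eyes.calibration(name): a dict with "fx", "fy", "cx", "cy" (pixels), "rvec" (rotation vector, rad) and "tvec" (3), from world to camera coordinates, as OpenCV has them. Camera axes: x right, y down, z forward; pixel columns grow to the right and rows downward; lengths in m; the calibration is good to about 2 mm. A picture is of the moment at which its call begins. calibration takes no time and is no camera call.
- manip.sign_off(): hands the job in, once; it reports no verdict.
The state is a dict: "clock": time; "qpos": joint angles; "qd": joint speeds; "effort": joint torques, N m; "position": TCP position; "ee_rot": TCP orientation; "contact_force": force on the tool from outside, world axes, zero at the start; "moment": the same for the moment, N m; "width": finger opening in m.
Only numpy, scipy, OpenCV 4.12 (cv2) and the standard library are available. Lean on these libraries where they do the work, as an engineer would, in place of code of your own. Each camera call takes 0.05 s, during which the arm holds its last target.

## Working session

There is one attempt and no reset: what is moved stays moved. The work goes in short steps, Python scripts to look and compute and a tool call to move; the robot and the scene stay as the last step left them, time stands still between calls to the robot, and variables do not carry over. Pictures are saved under pics/ and viewed, and the job is handed in when it is done.

Besides the shell and the picture viewer there is one more tool, called after "Emit:" in YAML: its name, and indented under it one key for each argument. servo_tool: Moves the arm, as the interface text tells. Its arguments: {"type":"object","properties":{"increments":{"type":"array","items":{"type":"object","properties":{"slide":{"type":"array","items":{"type":"number"}},"spin":{"type":"number"}}}},"hand":{"type":"number"},"newtons":{"type":"number"}},"required":["increments"]}

```bash
mkdir -p pics; ls; python3 - <<'E'
from rig import manip, eyes
import cv2
s=manip.get_state(); print(s); print(manip.tcp_to_grasp)
for n in("side","top"):
    im=eyes.get_image(n); cv2.imwrite(f"pics/{n}0.png",im); print(n,eyes.calibration(n))
E
```

```text
pics
{'clock': 0.0, 'qpos': array([ 1.17800273e+00,  2.76613783e-01,  1.50614550e+00, -7.26583096e-06,
        1.36068758e+00, -1.20967275e-01]), 'qd': array([-0.00077298, -0.00223321,  0.00084934,  0.00139918,  0.00104638,
        0.00150742]), 'effort': array([-2.74372978e-03, -4.16772079e+01, -2.45798439e+01, -3.53320929e-04,
        1.11383523e-02, -8.37332379e-06]), 'position': array([0.15416798, 0.55339776, 0.23042406]), 'ee_rot': array([-2.32108634e-04,  1.35494296e-01,  9.90777693e-01, -8.97586038e-04]), 'contact_force': array([ 1.12056131,  0.06132824, -0.72941627]), 'moment': array([-0.00778053,  0.04663574,  0.02883875]), 'width': 0.08560686441231012}
-0.0187
side {'fx': 437.54257216317075, 'fy': 437.54257216317075, 'cx': 250.29581991352228, 'cy': 199.19038842546632, 'rvec': array([ 2.52926424,  0.14536423, -0.04367204]), 'tvec': array([-0.57836752, -0.15465041,  1.07732837])}
top {'fx': 429.027078082943, 'fy': 429.027078082943, 'cx': 256.8280441339601, 'cy': 193.31011579842217, 'rvec': array([ 2.15245805, -2.13756929,  0.16184535]), 'tvec': array([-0.20111121,  0.6167647 ,  0.84916987])}
```

View pics/side0.png

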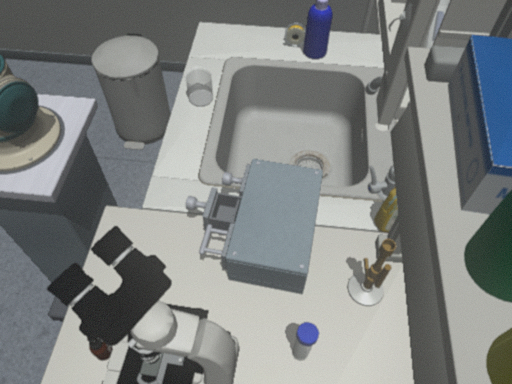

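View pics/top0.png

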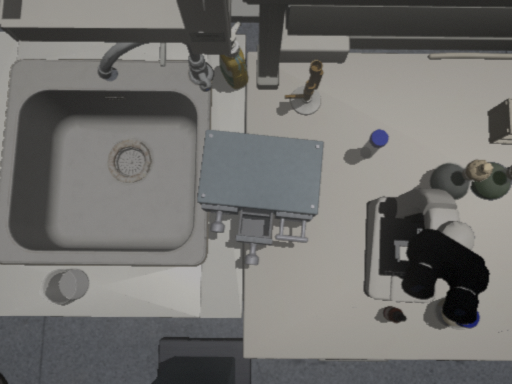

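```bash
python3 - <<'E'
import cv2
a=cv2.imread("pics/top0.png")[120:280,190:340]; cv2.imwrite("pics/topc.png",cv2.resize(a,None,fx=3.75,fy=3.75,interpolation=2)[:600,:562])
a=cv2.imread("pics/side0.png")[150:300,175:335]; cv2.imwrite("pics/sidec.png",cv2.resize(a,None,fx=4,fy=4,interpolation=2))
E
```

```text
(no output)
```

View pics/topc.png

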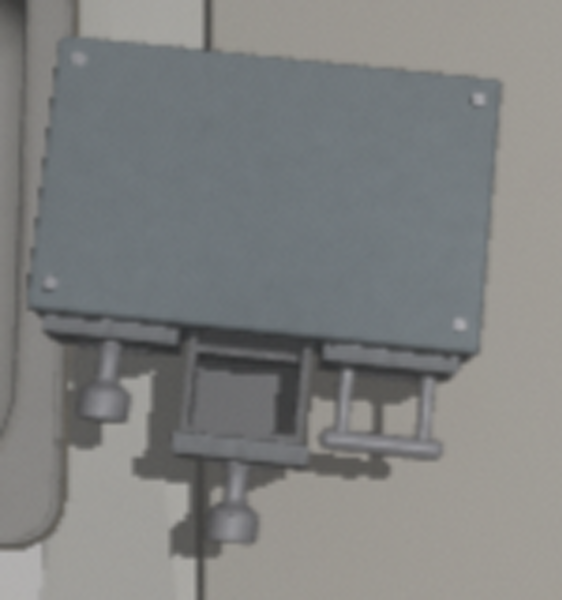

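View pics/sidec.png

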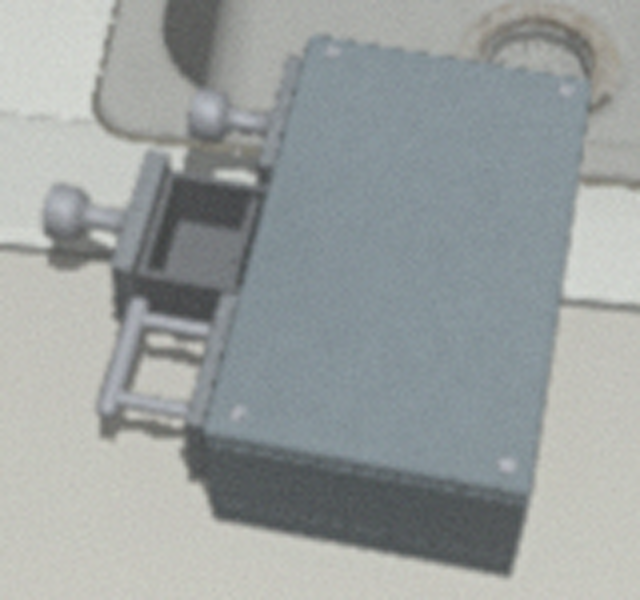

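```bash
cat > h.py <<'E'
import numpy as np, cv2
from rig import manip, eyes
def ray(n,u,v,z):
    c=eyes.calibration(n); R=cv2.Rodrigues(np.array(c["rvec"]))[0]; t=np.array(c["tvec"])
    o=-R.T@t; d=R.T@np.array([(u-c["cx"])/c["fx"],(v-c["cy"])/c["fy"],1]); return o+d*(z-o[2])/d[2]
def proj(n,P):
    c=eyes.calibration(n); K=np.array([[c["fx"],0,c["cx"]],[0,c["fy"],c["cy"]],[0,0,1.]])
    return cv2.projectPoints(np.array(P,float).reshape(-1,3),np.array(c["rvec"]),np.array(c["tvec"]),K,None)[0].reshape(-1,2)
E
python3 - <<'E'
from h import *
T=lambda x,y,z:ray("top",190+x/3.75,120+y/3.75,z)
S=lambda x,y,z:ray("side",175+x/4,150+y/4,z)
np.set_printoptions(precision=4,suppress=True)
t=[T(*p,.094) for p in[(63,38),(500,80),(478,353),(30,308)]]
s=[S(*p,.094) for p in[(315,35),(590,75),(530,495),(205,432)]]
print(np.array(t));print(np.array(s))
for q in(t,):
  print([np.linalg.norm(q[i]-q[(i+1)%4]) for i in range(4)])
  for i in range(4):
    d=q[(i+1)%4]-q[i]; print(np.arctan2(d[1],d[0]))
print("ajar",T(233,540,.066),S(50,212,.066)); print("shutknob",T(102,418,.066),S(197,112,.066))
print("bar",T(322,438,.066),T(440,450,.066),T(381,445,.066),S(135,303,.066),S(107,410,.066),S(121,356,.066))
E
```

```text
[[ 0.7392 -0.0949  0.094 ]
 [ 0.7177 -0.3298  0.094 ]
 [ 0.5705 -0.3159  0.094 ]
 [ 0.5926 -0.0811  0.094 ]]
[[ 0.5988 -0.0826  0.094 ]
 [ 0.7422 -0.0929  0.094 ]
 [ 0.7209 -0.3322  0.094 ]
 [ 0.5753 -0.3181  0.094 ]]
[np.float64(0.23588087025665447), np.float64(0.14775985086940455), np.float64(0.2358282469761565), np.float64(0.14722930116090532)]
-1.6622165212156468
3.047448077918057
1.4771269690798625
-0.09379291654735977
ajar [ 0.4728 -0.1884  0.066 ] [ 0.4762 -0.1904  0.066 ]
shutknob [ 0.5369 -0.1176  0.066 ] [ 0.5405 -0.1187  0.066 ]
bar [ 0.5271 -0.2357  0.066 ] [ 0.5211 -0.2989  0.066 ] [ 0.5235 -0.2673  0.066 ] [ 0.5279 -0.2385  0.066 ] [ 0.5247 -0.2979  0.066 ] [ 0.5262 -0.2685  0.066 ]
```

Emit:
servo_tool:
  increments:
    - {"spin": 8.5}
    - {"spin": 8.5}
    - {"spin": 8.5}
    - {"spin": 8.5}
    - {"spin": 8.5}
    - {"spin": 8.5}
    - {"spin": 8.5}
    - {"spin": 8.5}
  hand: 0
  newtons: 40

```text
$.increments[0]: bad value
```

Emit:
servo_tool:
  increments:
    - {"spin": 8.5}
    - {"spin": 3.2}
    - {"spin": 0}

```text
$.increments[0]: bad value
```

```bash
cat >> h.py <<'E'
np.set_printoptions(precision=4,suppress=True)
YAW=-0.093
n=np.array([np.cos(YAW),np.sin(YAW),0]); l=np.array([-n[1],n[0],0])
from scipy.spatial.transform import Rotation
def axes():
    q=manip.get_state()["ee_rot"]; return Rotation.from_quat([q[1],q[2],q[3],q[0]]).as_matrix()
def to(P):
    s=manip.get_state(); R=axes(); print("pos",s["position"],"F",s["contact_force"],"w",s["width"],"yaw y",np.arctan2(R[1,1],R[0,1]))
    print("slide to target",R.T@(np.array(P)-s["position"]))
E
python3 - <<'E'
from h import *
k=np.array([.4745,-.189,0]); print(axes())
to(k-0.06*n+[0,0,.231]); print(k-0.06*n)
E
```

```text
[[-0.9633  0.2685 -0.0007]
 [ 0.2685  0.9633 -0.0016]
 [ 0.0002 -0.0017 -1.    ]]
pos [0.1542 0.5534 0.2305] F [ 0.279  -0.105  -0.5892] w 0.0854500867772031 yaw y 1.2989154970902321
slide to target [-0.4489 -0.6398  0.0005]
[ 0.4148 -0.1834  0.    ]
```

Slide is required in every row.

Emit:
servo_tool:
  increments:
    - {"slide": [0,0,0],"spin": 8.5}
    - {"slide": [0,0,0],"spin": 8.5}
    - {"slide": [0,0,0],"spin": 8.5}
    - {"slide": [0,0,0],"spin": 8.5}
    - {"slide": [0,0,0],"spin": 8.5}
    - {"slide": [0,0,0],"spin": 8.5}
    - {"slide": [0,0,0],"spin": 8.5}
    - {"slide": [0,0,0],"spin": 8.5}
  hand: 0
  newtons: 40

```text
clock: 0.9
position: [0.1542, 0.5536, 0.2308]
ee_rot: [0.0, 0.669, 0.744, -0.001]
contact_force: [-0.3, -0.4, 0.6]
width: 0.0003
```

Emit:
servo_tool:
  increments:
    - {"slide": [0,0,0],"spin": 8.5}
    - {"slide": [0,0,0],"spin": 3.2}
    - {"slide": [0,0,0],"spin": 0}

```text
clock: 1.2
position: [0.1543, 0.5537, 0.2308]
ee_rot: [0.0, 0.739, 0.674, -0.0]
contact_force: [0.3, 0.5, -0.1]
width: 0.0001
```

```bash
python3 - <<'E'
from h import *
k=np.array([.4745,-.189,0]); print(axes(),manip.get_state()["qpos"])
to(k-0.06*n+[0,0,.231])
E
```

```text
[[ 0.0917  0.9958 -0.0004]
 [ 0.9958 -0.0917 -0.0009]
 [-0.0009 -0.0003 -1.    ]] [1.178  0.2763 1.5055 0.     1.3607 1.2698]
pos [0.1543 0.5537 0.2308] F [ 0.2528  0.455  -0.0833] w 8.713173831194959e-05 yaw y -0.09179416306081742
slide to target [-0.7101  0.327   0.0004]
```

Emit:
servo_tool:
  increments:
    - {"slide": [-0.044,0.02,0]}
    - {"slide": [-0.044,0.02,0]}
    - {"slide": [-0.044,0.02,0]}
    - {"slide": [-0.044,0.02,0]}
    - {"slide": [-0.044,0.02,0]}
    - {"slide": [-0.044,0.02,0]}
    - {"slide": [-0.044,0.02,0]}
    - {"slide": [-0.044,0.02,0]}

```text
$.increments[0]: bad value
```

Emit:
servo_tool:
  increments:
    - {"slide": [-0.044,0.02,0]}
    - {"slide": [-0.044,0.02,0]}
    - {"slide": [-0.044,0.02,0]}
    - {"slide": [-0.044,0.02,0]}
    - {"slide": [-0.044,0.02,0]}
    - {"slide": [-0.044,0.02,0]}
    - {"slide": [-0.044,0.02,0]}
    - {"slide": [-0.044,0.02,0]}

```text
$.increments[0]: bad value
```

```bash
python3 - <<'E'
from h import *
k=np.array([.4745,-.189,0])
to(k-0.06*n+[0,0,.045])
E
```

```text
pos [0.1543 0.5537 0.2308] F [ 0.2528  0.455  -0.0833] w 8.713173831194959e-05 yaw y -0.09179416306081742
slide to target [-0.7099  0.327   0.1864]
```

Both keys are needed.

Emit:
servo_tool:
  increments:
    - {"slide": [-0.044,0.02,0],"spin": 0}
    - {"slide": [-0.044,0.02,0],"spin": 0}
    - {"slide": [-0.044,0.02,0],"spin": 0}
    - {"slide": [-0.044,0.02,0],"spin": 0}
    - {"slide": [-0.044,0.02,0],"spin": 0}
    - {"slide": [-0.044,0.02,0],"spin": 0}
    - {"slide": [-0.044,0.02,0],"spin": 0}
    - {"slide": [-0.044,0.02,0],"spin": 0}

```text
clock: 2.0
position: [0.2813, 0.187, 0.2314]
ee_rot: [0.0, 0.738, 0.675, 0.0]
contact_force: [2.2, -0.3, -0.6]
width: -0.0002
```

Emit:
servo_tool:
  increments:
    - {"slide": [-0.044,0.02,0],"spin": 0}
    - {"slide": [-0.044,0.02,0],"spin": 0}
    - {"slide": [-0.044,0.02,0],"spin": 0}
    - {"slide": [-0.044,0.02,0],"spin": 0}
    - {"slide": [-0.044,0.02,0],"spin": 0}
    - {"slide": [-0.044,0.02,0],"spin": 0}
    - {"slide": [-0.044,0.02,0],"spin": 0}
    - {"slide": [0,0,0],"spin": 0}

```text
clock: 2.8
position: [0.3948, -0.1366, 0.2312]
ee_rot: [0.002, 0.74, 0.672, -0.0]
contact_force: [0.8, 1.1, 0.7]
width: -0.0002
```

```bash
python3 - <<'E'
from h import *
k=np.array([.4745,-.189,0])
to(k-0.06*n+[0,0,.045])
E
```

```text
pos [ 0.3948 -0.1366  0.2312] F [0.7583 1.0628 0.6893] w -0.00017080735124875155 yaw y -0.09664073387490955
slide to target [-0.0441  0.024   0.1864]
```

Emit:
servo_tool:
  increments:
    - {"slide": [-0.0225,0.012,0.03],"spin": 0}
    - {"slide": [-0.0225,0.012,0.03],"spin": 0}
    - {"slide": [0,0,0.042],"spin": 0}
    - {"slide": [0,0,0.042],"spin": 0}
    - {"slide": [0,0,0.042],"spin": 0}
    - {"slide": [0,0,0],"spin": 0}
    - {"slide": [0,0,0],"spin": 0}

```text
clock: 3.5
position: [0.4121, -0.1773, 0.0454]
ee_rot: [-0.001, 0.739, 0.674, -0.0]
contact_force: [0.1, 0.4, -0.4]
width: 0.0001
```

```bash
python3 - <<'E'
from h import *
k=np.array([.4745,-.189,0])
to(k-0.06*n+[0,0,.045])
im=eyes.get_image("side"); a=im[130:300,120:330]; cv2.imwrite("pics/side1.png",cv2.resize(a,None,fx=3,fy=3,interpolation=2))
E
```

```text
pos [ 0.4121 -0.1773  0.0454] F [ 0.1052  0.425  -0.3834] w 6.150663165653254e-05 yaw y -0.09097295012694241
slide to target [-0.0058  0.0032  0.0004]
```

View pics/side1.png

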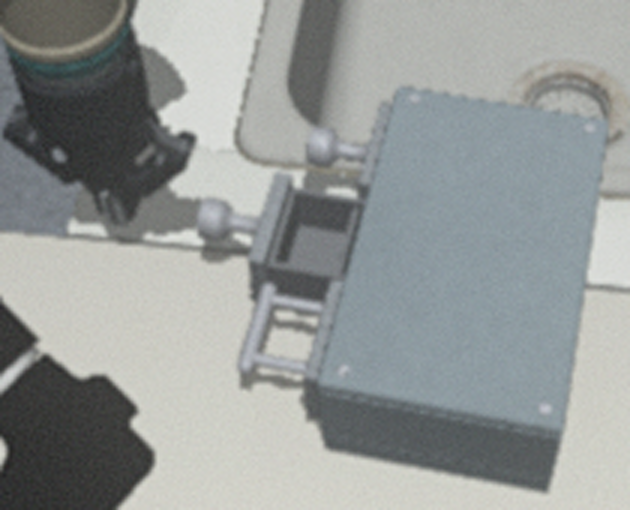

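Emit:
servo_tool:
  increments:
    - {"slide": [-0.006,0.01,-0.01],"spin": 0}
    - {"slide": [0,0.02,0],"spin": 0}
    - {"slide": [0,0.015,0],"spin": 0}
    - {"slide": [0,0.015,0],"spin": 0}
    - {"slide": [0,0.015,0],"spin": 0}
    - {"slide": [0,0.015,0],"spin": 0}
    - {"slide": [0,0,0],"spin": 0}

```text
clock: 4.25
position: [0.5044, -0.193, 0.0571]
ee_rot: [0.002, 0.738, 0.674, 0.001]
contact_force: [0.0, 0.1, 1.4]
width: 0.0
```

```bash
python3 - <<'E'
from h import *
k=np.array([.4745,-.189,0])
to(k+(.058-.0145)*n+[0,0,.055])
im=eyes.get_image("side"); a=im[130:300,120:330]; cv2.imwrite("pics/side2.png",cv2.resize(a,None,fx=3,fy=3,interpolation=2))
E
```

```text
pos [ 0.5044 -0.193   0.0571] F [0.0466 0.1059 1.4467] w 2.4288854494447936e-05 yaw y -0.09082836339126227
slide to target [0.0012 0.0133 0.0021]
```

View pics/side2.png

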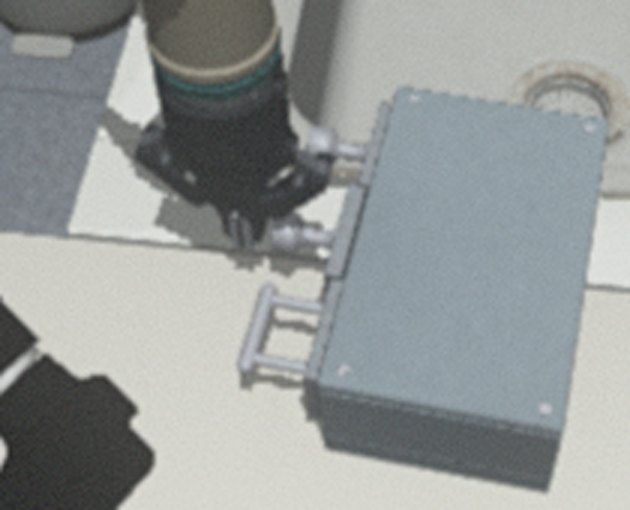

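Emit:
servo_tool:
  increments:
    - {"slide": [0,0.005,0],"spin": 0}
    - {"slide": [0,0.003,0],"spin": 0}
    - {"slide": [0,0,0],"spin": 0}

```text
clock: 4.6
position: [0.5094, -0.1929, 0.0555]
ee_rot: [0.0, 0.739, 0.674, 0.0]
contact_force: [-0.9, -0.2, 0.0]
width: 0.0003
```

Emit:
servo_tool:
  increments:
    - {"slide": [0,0.003,0],"spin": 0}
    - {"slide": [0,0,0],"spin": 0}

```text
clock: 4.8
position: [0.5122, -0.1931, 0.0552]
ee_rot: [-0.0, 0.739, 0.674, 0.0]
contact_force: [-0.8, -0.2, 0.3]
width: -0.0001
```

Emit:
servo_tool:
  increments:
    - {"slide": [0,0.002,0],"spin": 0}
    - {"slide": [0,0,0],"spin": 0}

```text
clock: 5.0
position: [0.5143, -0.1933, 0.0552]
ee_rot: [-0.0, 0.739, 0.674, 0.0]
contact_force: [0.2, 0.1, -0.0]
width: -0.0
```

Emit:
servo_tool:
  increments:
    - {"slide": [0,0.003,0],"spin": 0}
    - {"slide": [0,0,0],"spin": 0}

```text
clock: 5.2
position: [0.515, -0.1933, 0.0551]
ee_rot: [-0.002, 0.739, 0.674, -0.002]
contact_force: [-5.6, 0.2, 3.5]
width: 0.0002
```

Emit:
servo_tool:
  increments:
    - {"slide": [0,0.002,0],"spin": 0}
    - {"slide": [0,0,0],"spin": 0}

```text
clock: 5.4
position: [0.515, -0.1932, 0.0551]
ee_rot: [-0.003, 0.738, 0.674, -0.003]
contact_force: [-9.4, -0.4, 7.4]
width: -0.0004
```

Emit:
servo_tool:
  increments:
    - {"slide": [0,0.002,0],"spin": 0}
    - {"slide": [0,0,0],"spin": 0}

```text
clock: 5.6
position: [0.515, -0.1932, 0.0551]
ee_rot: [-0.005, 0.738, 0.675, -0.004]
contact_force: [-13.1, -2.2, 11.9]
width: 0.0003
```

```bash
python3 - <<'E'
from h import *
k=np.array([.4745,-.189,0])
to(k+(.058-.0145)*n+[0,0,.055])
im=eyes.get_image("side"); a=im[130:300,120:330]; cv2.imwrite("pics/side3.png",cv2.resize(a,None,fx=3,fy=3,interpolation=2))
E
```

```text
pos [ 0.515  -0.1932  0.0551] F [-13.1262  -2.1827  11.8713] w 0.00033332892964686137 yaw y -0.09012374009615529
slide to target [0.0004 0.0028 0.0001]
```

View pics/side3.png

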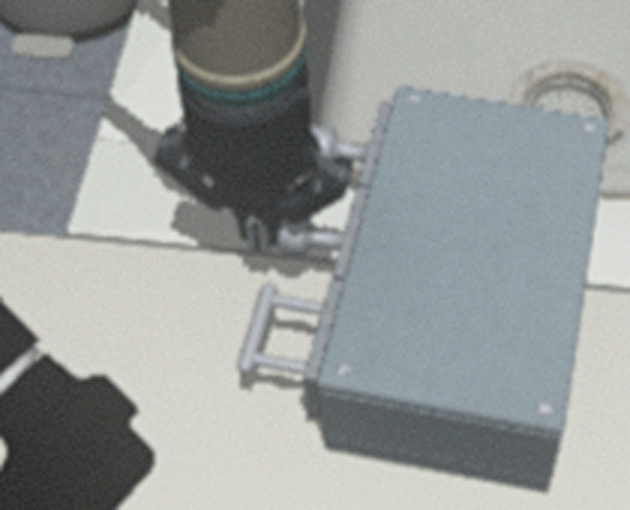

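Emit:
servo_tool:
  increments:
    - {"slide": [0,-0.02,0],"spin": 0}
    - {"slide": [0,-0.04,0],"spin": 0}
    - {"slide": [0,-0.03,0],"spin": 0}
    - {"slide": [0,0,-0.04],"spin": 0}
    - {"slide": [0,0,-0.04],"spin": 0}
    - {"slide": [0,-0.04,-0.02],"spin": 0}
    - {"slide": [0,-0.03,0],"spin": 0}
  hand: 0.45

```text
clock: 6.35
position: [0.3632, -0.1806, 0.1583]
ee_rot: [0.004, 0.739, 0.674, 0.001]
contact_force: [-1.2, -1.0, -0.4]
width: 0.0381
```

```bash
python3 - <<'E'
from h import *
to([.5255,-.268,.15])
im=eyes.get_image("side"); a=im[150:300,175:335]; cv2.imwrite("pics/side4.png",cv2.resize(a,None,fx=4,fy=4,interpolation=2))
im=eyes.get_image("top"); a=im[120:280,190:340]; cv2.imwrite("pics/top4.png",cv2.resize(a,None,fx=3.75,fy=3.75,interpolation=2))
E
```

```text
pos [ 0.3632 -0.1806  0.1583] F [-1.2258 -0.9548 -0.4021] w 0.03812665462815483 yaw y -0.09115553162522148
slide to target [-0.0722  0.1695  0.0097]
```

View pics/side4.png

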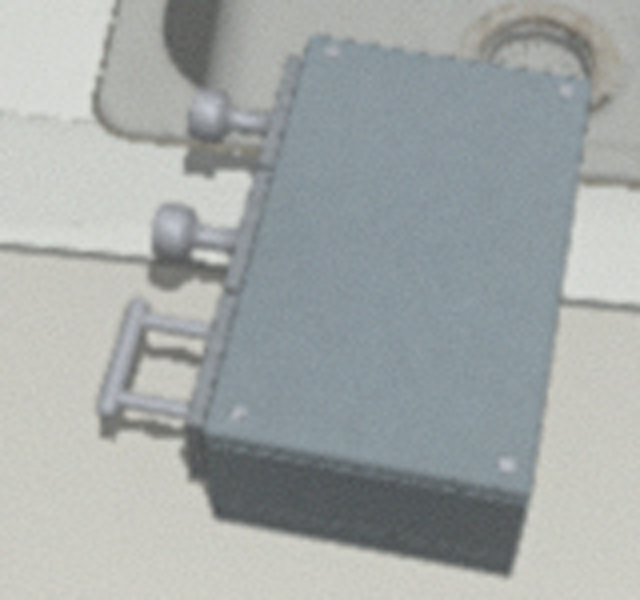

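View pics/top4.png

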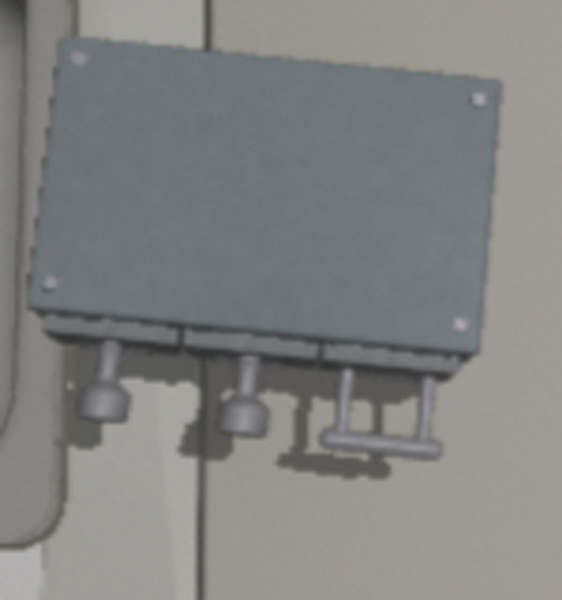

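```bash
python3 - <<'E'
from h import *
from scipy.optimize import least_squares
P=np.array([.4121,-.1773,.0454])
for px in[(190,140),(190,155),(120,215),(10,130),(12,140),(150,185)]:
    t=np.array([px[0]/3+120,px[1]/3+130])
    r=least_squares(lambda v:proj("side",P+v[0]*n+v[1]*np.array([0,0,1]))[0]-t,[0,0.05]); print(px,r.x)
print(proj("side",P))
im=eyes.get_image("side"); a=im[120:300,100:300]; cv2.imwrite("pics/side5.png",cv2.resize(a,None,fx=3.3,fy=3.3,interpolation=2))
P=manip.get_state()["position"];print(P,(proj("side",P)-[100,120])*3.3)
for a,h in [(.05,.06),(.05,.04),(.06,.06),(.04,.03)]: print(a,h,(proj("side",P+a*n+[0,0,h])-[100,120])*3.3)
E
```

```text
(190, 140) [0.0641 0.0982]
(190, 155) [0.062 0.082]
(120, 215) [ 0.     -0.0042]
(10, 130) [-0.0613  0.0754]
(12, 140) [-0.0627  0.0644]
(150, 185) [0.0288 0.0398]
[[159.6512 200.5286]]
[ 0.361  -0.179   0.1558] [[ 75.9315 149.6421]]
0.05 0.06 [[137.8442  93.2027]]
0.05 0.04 [[145.2675 117.7211]]
0.06 0.06 [[155.6884  96.1365]]
0.04 0.03 [[131.6081 126.7126]]
```

View pics/side5.png

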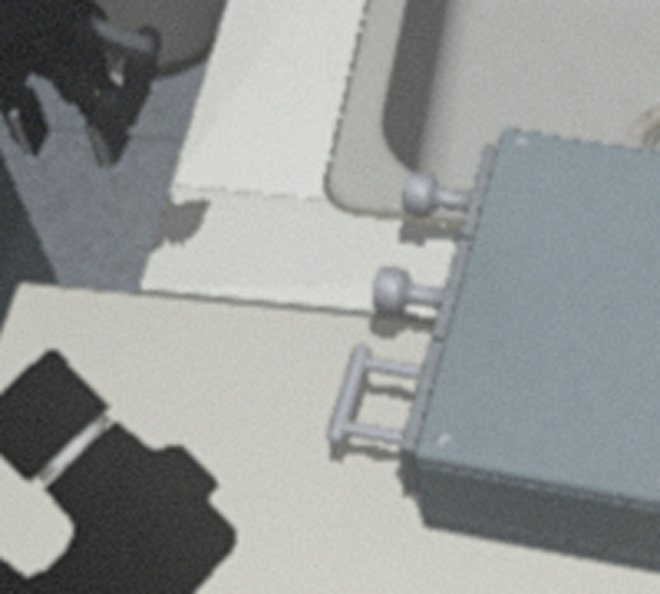

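Emit:
servo_tool:
  increments:
    - {"slide": [-0.025,0.03,0],"spin": 0}
    - {"slide": [-0.025,0.04,0],"spin": 0}
    - {"slide": [-0.02,0.04,0],"spin": 0}
    - {"slide": [0,0.04,0],"spin": 0}
    - {"slide": [0,0.015,0],"spin": 0}
    - {"slide": [0,0,0],"spin": 0}
    - {"slide": [0,0,0],"spin": 0}
  hand: 0.3

```text
clock: 7.2
position: [0.5197, -0.2638, 0.1543]
ee_rot: [-0.001, 0.739, 0.674, -0.0]
contact_force: [-0.1, 0.9, -0.8]
width: 0.0258
```

```bash
python3 - <<'E'
from h import *
to([.5235,-.268,.055])
E
```

```text
pos [ 0.5197 -0.2638  0.1543] F [-0.0531  0.9172 -0.754 ] w 0.02583055917360854 yaw y -0.09131961761763725
slide to target [-0.004   0.0043  0.0993]
```

Descend to just above the bar, check visually.

Emit:
servo_tool:
  increments:
    - {"slide": [-0.004,0.004,0.03],"spin": 0}
    - {"slide": [0,0,0.03],"spin": 0}
    - {"slide": [0,0,0.01],"spin": 0}
    - {"slide": [0,0,0],"spin": 0}
    - {"slide": [0,0,0],"spin": 0}

```text
clock: 7.7
position: [0.5235, -0.2688, 0.0863]
ee_rot: [0.001, 0.739, 0.674, 0.0]
contact_force: [-0.2, 0.7, -0.2]
width: 0.0257
```

```bash
python3 - <<'E'
from h import *
to([.5235,-.268,.055])
im=eyes.get_image("side"); a=im[180:280,150:290]; cv2.imwrite("pics/side6.png",cv2.resize(a,None,fx=5,fy=5,interpolation=2))
im=eyes.get_image("top"); a=im[160:280,220:350]; cv2.imwrite("pics/top6.png",cv2.resize(a,None,fx=4.5,fy=4.5,interpolation=2))
E
```

```text
pos [ 0.5235 -0.2688  0.0863] F [-0.246   0.6984 -0.1509] w 0.025741933786643002 yaw y -0.09222364032146707
slide to target [ 0.0008 -0.0001  0.0313]
```

View pics/side6.png

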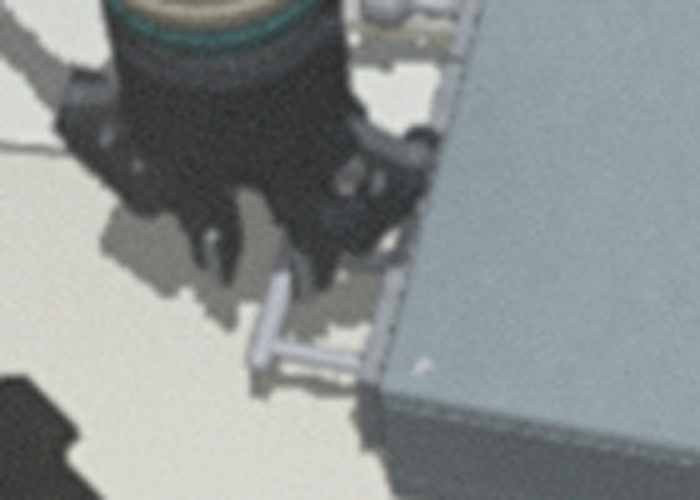

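View pics/top6.png

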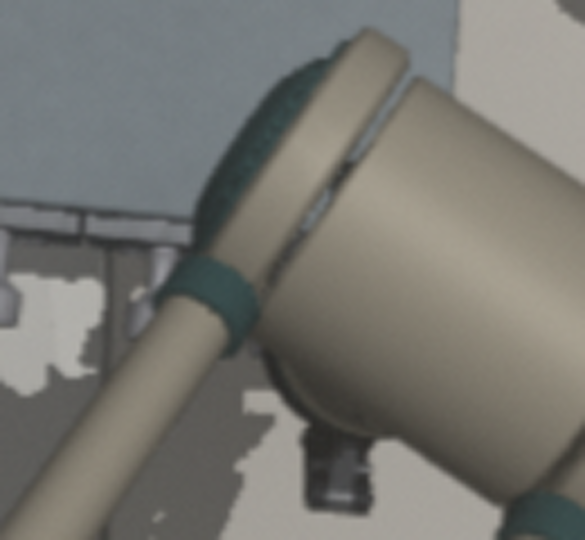

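Emit:
servo_tool:
  increments:
    - {"slide": [0,0,0.008],"spin": 0}
    - {"slide": [0,0,0.008],"spin": 0}
    - {"slide": [0,0,0.008],"spin": 0}
    - {"slide": [0,0,0],"spin": 0}

```text
clock: 8.2
position: [0.5223, -0.2678, 0.0596]
ee_rot: [-0.002, 0.739, 0.674, -0.0]
contact_force: [0.1, -0.0, 0.3]
width: 0.0255
```

Emit:
servo_tool:
  increments:
    - {"slide": [0,0,0.009],"spin": 0}
    - {"slide": [0,0,0],"spin": 0}

```text
clock: 8.4
position: [0.5227, -0.268, 0.051]
ee_rot: [-0.001, 0.739, 0.674, -0.0]
contact_force: [-0.0, -0.5, 0.2]
width: 0.0258
```

```bash
python3 - <<'E'
from h import *
to([.5235,-.268,.055])
im=eyes.get_image("side"); a=im[180:280,150:290]; cv2.imwrite("pics/side7.png",cv2.resize(a,None,fx=5,fy=5,interpolation=2))
E
```

```text
pos [ 0.5227 -0.268   0.051 ] F [-0.0051 -0.4584  0.2474] w 0.02578121336668715 yaw y -0.09203136331795106
slide to target [ 0.0001  0.0008 -0.004 ]
```

View pics/side7.png

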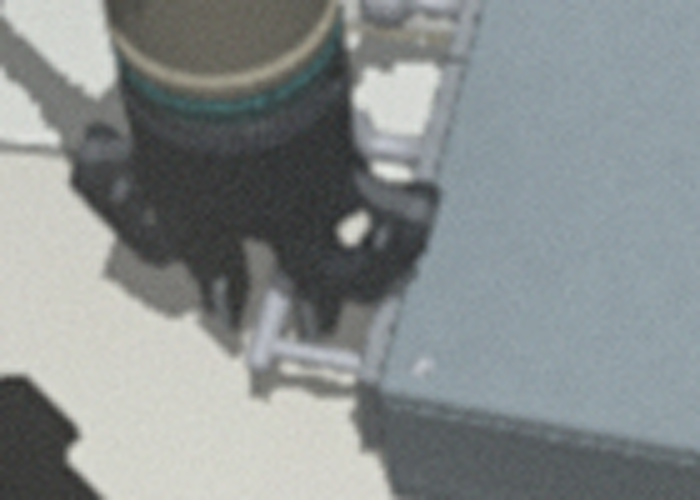

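Emit:
servo_tool:
  increments:
    - {"slide": [0,0,0],"spin": 0}
    - {"slide": [0,0,0],"spin": 0}
    - {"slide": [0,0,0],"spin": 0}
    - {"slide": [0,0,0],"spin": 0}
  hand: 0
  newtons: 30

```text
clock: 8.85
position: [0.5236, -0.2686, 0.0524]
ee_rot: [0.0, 0.739, 0.674, 0.0]
contact_force: [0.4, -0.3, -1.5]
width: 0.0098
```

Emit:
servo_tool:
  increments:
    - {"slide": [0,-0.008,0],"spin": 0}
    - {"slide": [0,-0.01,0],"spin": 0}
    - {"slide": [0,-0.01,0],"spin": 0}
    - {"slide": [0,0,0],"spin": 0}

```text
clock: 9.25
position: [0.4927, -0.2656, 0.0524]
ee_rot: [-0.001, 0.739, 0.674, -0.001]
contact_force: [-2.3, -0.5, -0.3]
width: 0.0099
```

Emit:
servo_tool:
  increments:
    - {"slide": [0,-0.01,0],"spin": 0}
    - {"slide": [0,-0.01,0],"spin": 0}
    - {"slide": [0,-0.01,0],"spin": 0}
    - {"slide": [0,-0.01,0],"spin": 0}
    - {"slide": [0,-0.007,0],"spin": 0}
    - {"slide": [0,0,0],"spin": 0}

```text
clock: 9.85
position: [0.4467, -0.2612, 0.0523]
ee_rot: [-0.001, 0.739, 0.674, -0.001]
contact_force: [-1.9, 0.5, 0.6]
width: 0.0097
```

Emit:
servo_tool:
  increments:
    - {"slide": [0,-0.004,0],"spin": 0}
    - {"slide": [0,0,0],"spin": 0}

```text
clock: 10.05
position: [0.4442, -0.261, 0.0523]
ee_rot: [-0.0, 0.739, 0.674, -0.0]
contact_force: [-0.8, 0.5, 1.8]
width: 0.0097
```

Emit:
servo_tool:
  increments:
    - {"slide": [0,-0.003,0],"spin": 0}
    - {"slide": [0,0,0],"spin": 0}

```text
clock: 10.25
position: [0.4416, -0.2608, 0.0523]
ee_rot: [-0.0, 0.739, 0.674, 0.0]
contact_force: [-0.4, 0.4, 1.4]
width: 0.0098
```

Emit:
servo_tool:
  increments:
    - {"slide": [0,-0.003,0],"spin": 0}
    - {"slide": [0,0,0],"spin": 0}
    - {"slide": [0,0,0],"spin": 0}

```text
clock: 10.55
position: [0.44, -0.2607, 0.0524]
ee_rot: [0.001, 0.739, 0.674, 0.001]
contact_force: [4.6, 2.7, -1.8]
width: 0.0097
```

```bash
python3 - <<'E'
from h import *
to([.5235,-.268,.055])
im=eyes.get_image("side"); a=im[150:300,130:330]; cv2.imwrite("pics/side8.png",cv2.resize(a,None,fx=4,fy=4,interpolation=2))
E
```

```text
pos [ 0.44   -0.2607  0.0524] F [ 4.5677  2.6698 -1.8449] w 0.009659405989772234 yaw y -0.09266786393867847
slide to target [ 0.0005  0.0839 -0.0024]
```

View pics/side8.png

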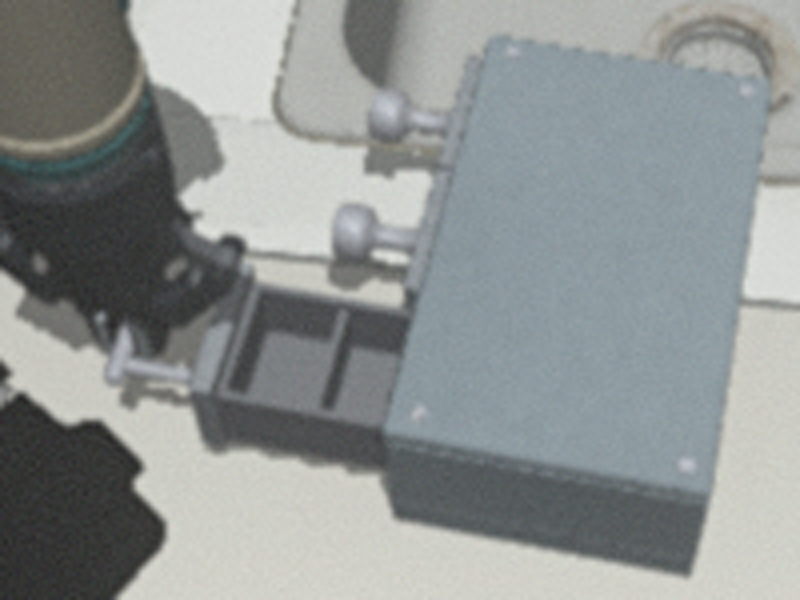

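Emit:
servo_tool:
  increments:
    - {"slide": [0,0.001,0],"spin": 0}
    - {"slide": [0,0,0],"spin": 0}
    - {"slide": [0,0,0],"spin": 0}
    - {"slide": [0,0,0],"spin": 0}
  hand: 0.28

```text
clock: 11.0
position: [0.4393, -0.2608, 0.0522]
ee_rot: [-0.0, 0.739, 0.674, -0.0]
contact_force: [-0.2, -0.4, 0.8]
width: 0.024
```

Emit:
servo_tool:
  increments:
    - {"slide": [0,0,-0.01],"spin": 0}
    - {"slide": [0,0,-0.02],"spin": 0}
    - {"slide": [0,0,-0.03],"spin": 0}
    - {"slide": [0,0,-0.04],"spin": 0}
    - {"slide": [0,-0.04,-0.03],"spin": 0}
    - {"slide": [0,-0.05,0],"spin": 0}
    - {"slide": [0,0,0],"spin": 0}
    - {"slide": [0,0,0],"spin": 0}

```text
clock: 11.8
position: [0.3495, -0.2525, 0.1832]
ee_rot: [0.001, 0.739, 0.673, 0.0]
contact_force: [0.0, -0.5, 0.2]
width: 0.0243
```

```bash
python3 - <<'E'
from h import *
to([.5235,-.268,.055]); print(manip.get_state()["clock"])
im=eyes.get_image("side"); a=im[150:300,130:330]; cv2.imwrite("pics/side9.png",cv2.resize(a,None,fx=4,fy=4,interpolation=2))
im=eyes.get_image("top"); cv2.imwrite("pics/top9.png",im)
E
```

```text
pos [ 0.3495 -0.2525  0.1832] F [ 0.0095 -0.493   0.2229] w 0.024306053515324107 yaw y -0.09361131618605827
slide to target [0.0009 0.1745 0.1285]
11.8
```

View pics/side9.png

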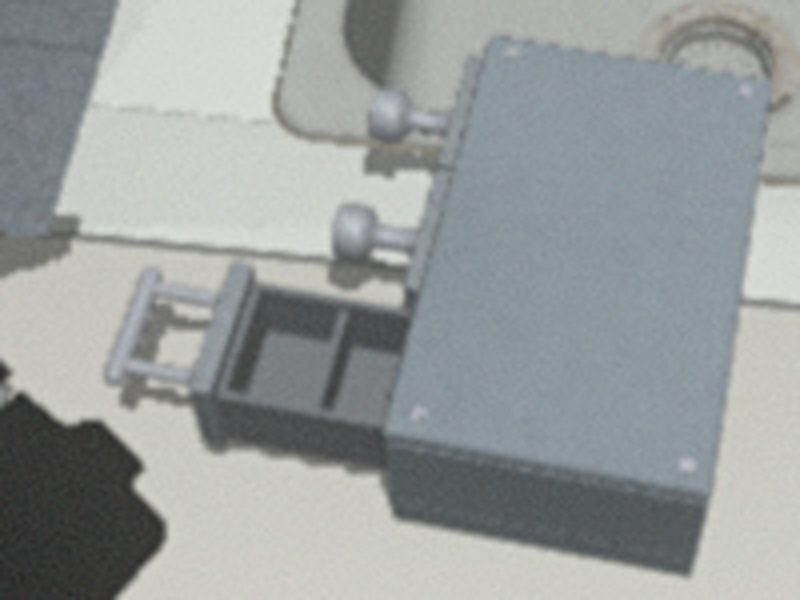

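View pics/top9.png

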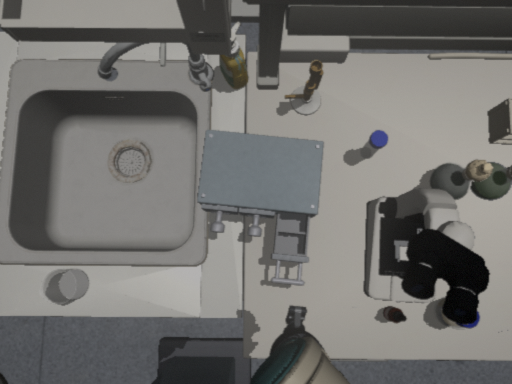

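```bash
python3 - <<'E'
from h import *
p=ray("side",130+132/4,150+326/4,.066); q=ray("top",289,281,.066)
b=np.array([.5255,-.268,.066]); print(p,q,(p-np.array([.5262,-.2685,.066]))@n,(q-np.array([.5235,-.2673,.066]))@n)
manip.sign_off()
E
```

```text
[ 0.4422 -0.2615  0.066 ] [ 0.4401 -0.2617  0.066 ] -0.08431415665715926 -0.08358835941799457
the job is handed in; nothing more can be done
```

I pushed the middle drawer, the one left open, home and pulled the bar-handled drawer, on its right, out to its stop. I then released the bar, backed the arm clear and handed the job in just under 12 s on the clock.

- **Ajar drawer:** I pushed its knob with the closed fingers until it met a hard stop, at about 13 N. Afterwards its front and knob lined up with the other shut drawers in both views. It was still shut in the last pictures.
- **Bar drawer:** I gripped the bar at 30 N and pulled until the stop pushed back. The last pictures put the bar about 84 mm out in both views (84.3 mm side, 83.6 mm top), and the tool had moved about 84 mm.
- **At hand-in:** The gripper was well clear, about 90 mm in front of the bar and above it, and the measured force was only noise, about 0.5 N.

The only disagreement was small: the two cameras placed the bar and knob 2 to 4 mm apart, near the stated 2 mm calibration error. The first three move calls were refused because each row needs both `slide` and `spin`; this cost no time on the clock.

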